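Clip the sleeve-stand bracket onto the stall's accessory rail

ROBOT

A 6-joint arm with a two-finger parallel gripper is mounted at the origin on the work surface. World frame = base frame: x ahead of the robot, y to its left, z up, the work surface at z = 0. Lengths are in mm, angles in rad, forces in N, time in s.
With the tool pointing down it reaches from about 350 to 875 mm from the base axis. Payload 4.2 kg.
Tool frame: the origin (TCP) lies at the very end of the fingers, on their centre line; the grasp point (between the pads) lies 19 mm behind it; z points along the fingers, y is the line along which they close (so a half turn about z gives the same grasp; the last joint's range is limited). The gripper opens to 85 mm and grips with 20 to 120 N. Pads are 22 mm wide; open, the fingers measure 114 mm over their backs; the gripper's body (76 mm by 85 mm) begins 54 mm behind the grasp point. The pads swing forward as they close: fully open they stand 13 mm farther back than shut.
Start: joints at [-1.079, 0.385, 0.008, 0, -1.194, -0.259], TCP at [144.207, -608.115, 231.312] pointing down, gripper open.
Joint ranges: [-3.14, 3.14], [-1.21, 2.06], [-1.07, 1.41], [-3.16, 2.05], [-2.99, -0.16], [-3.1, 3.1]. Speed limits (rad/s): [2.79, 2.79, 3.14, 3.14, 3.14, 3.14].

INTERFACE

Orientations are given as a unit quaternion [x, y, z, w].
In Python, from bench import arm, optics gives the robot as it stands. The module is installed in compiled form; this text tells all that it offers.
- The arm moves only by the tool step_arm, never from a script. Its argument "motion" is a list of rows, each an object with "dr": the turn, a rotation vector about the tool's x, y, z in units of 8 degrees (1.0 is 8 degrees), a list of three; "slide": the shift along the tool's x, y, z in mm, a list of three; "jaw": the finger opening in mm, from 0 to 85.4. A call has exactly 8 rows; each row is the pose to reach, as a shift and turn from the pose commanded when the call began, along the tool's axes at that moment; what a row does not reach only later rows make up. A row lasts 1/8 s, in which the tool goes at most 62.5 mm and 10.7 degrees, less where a joint would pass 70% of its speed; a pose out of reach is approached as far as the arm can. A call with a gripper value outside its range is refused whole. The fingers move at their own pace and stop on an object; the grip force is fixed at half the most. Time passes only in rows, so rows that repeat a pose let the fingers close, or fill a call up. It gives the time, the measured TCP pose, the force, the opening and the grip force at its end, in the units of the state.
- arm.read_state(): the state, without advancing time (a new reading comes with each control period).
- optics.get_image(name): name is "scene" or "top"; returns the picture (420x560x3 uint8, blue, green, red); there is no depth.
- optics.camera_info(name): a dict with "camera_matrix" (3x3 intrinsics, pixels), "view" (4x4, takes a point from world to camera coordinates). Camera axes: x right, y up, looking along -z (the intrinsics and any distortion apply to the point x, -y, -z); pixel columns grow to the right and rows downward; lengths in mm; the calibration is good to about 2 mm. A picture is of the moment at which its call begins. camera_info takes no time and is no camera call.
- arm.job_done(): hands the job in; it is judged then, once.
The state is a dict: "clock": time; "joints": joint angles; "joint_vel": joint speeds; "joint_efforts": joint torques, N m; "position": TCP position; "ee_rot": TCP orientation; "contact_force": force on the tool from outside, world axes, zero at the start; "wrist_torque": the same for the moment, N m; "gripper_width": finger opening in mm; "grasp_force": force on a finger pad.
Only numpy, scipy, OpenCV 4.12 (cv2) and the standard library are available. Lean on these libraries where they do the work, as an engineer would, in place of code of your own. Each camera call takes 0.05 s, during which the arm holds its last target. There are 200 camera calls.

TASK

Fit the loose orange bracket onto the accessory rail, about midway in the gap between the two grey fittings: hook its black lip under the rail edge nearest the robot while its other end is still raised, then tilt that end down until its yellow foot clip snaps under the far edge and the bracket sits flat. Go gently, by feel, so that the rail is never pressed hard, leave everything else as it is, and let go of the bracket.

Things in the scene. Friction and masses are not known exactly. Their poses are not given: they have to be found in the camera images.
- bracket: Loose orange bracket (record-sleeve stand), about 150 g. x runs from hook end (-x) to foot end (+x), y across, z up; origin: centre of the plane of its lowest points, 0 on the table, 14 mm below the flange's top when fitted (x along the rail's x). Block 74 x 40 x 40 mm, underside z=14, top z=54; plain sides 40 mm apart to grip; 5 mm ribs across the top at x=-8 and 8 reach z=68.
- foot (a joint): The bracket's yellow sprung foot clip (30 mm wide, under the +x end), sliding along the bracket's x: 0 at rest, up to 0.007 m as the rail edge forces it outward; springs back to 0 on snapping. 2 N to start it, then 1.3 N per mm; slippery plastic. Pushing the foot end down over the rail edge takes roughly 5 to 15 N there.
- toe (a point): Tip (upper inner edge) of the bracket's black hook, at x=-25, y=0, z=6.5 mm in the bracket's frame. The hook: a leg down from the -x end (inner face x=-30.5, to z=0) and a toe from it to x=-25, top z=6.5, bottom z=0, 36 mm wide: the groove for the rail edge is 7.5 mm high and 5.5 mm deep, so the rail's 4 mm edge enters tilted up to about 0.3 rad.
- barb (a point): Tip (upper inner edge) of the foot's barb: x=26.5, y=0, z=8.5 mm in the bracket's frame with the foot at rest (3.5 mm under the far rail edge when fitted); moves with the foot. The barb's top is flat; below it a ramp runs from (x 26.5, z 6.5) outward and down to (x 31, z 0).
- pad (a point): Black patch on the bracket's flat top near the foot end (x = 25, y = 0, z = 54 mm in the bracket's frame): a place to press down.
- rail: Plywood plank with an aluminium rail; fixed. Origin: centre of the plank's underside; x across (+x to the far edge, within 0.25 rad of the robot's x), y along. Plank 130 x 400 x 18 mm. Rail flange 60 mm wide, 360 long, 4 thick, on a 36 mm web; its middle is clamped at some x from -10 to 10 mm and its underside at some z from 42 to 52 mm: the pose given here is the plank's and does not show which.
- gap (a point): Middle of the gap between the two grey fittings, 46 mm above the plank's underside on the plank's middle line (the flange's top lies 0 to 10 mm above it); axes as the rail's. The gap is 140 mm long along y (fittings' faces 70 mm either side); the fittings reach up to 50 mm above this point.
- fitted: The two grey fittings bridging the rail, screwed to the plank (one a coin tray, one a card holder), not to be struck. Same axes as the rail; 46 mm below point gap.
- blue_bracket: A blue bracket of the same shape and size, belonging to another rail; leave it standing where it is. Origin and axes as for the orange one.
- can: Drinks can, pale with a broad green band, 66 mm across, 115 mm high, on the robot's left; origin at its underside. Leave alone.
- mug: Blue mug, 80 mm across, 90 mm high, left; origin at its underside. Leave alone.
- tape: Brown roll of tape, 90 mm across, 24 mm high, lying flat on the robot's right; origin at its underside. Leave alone.
There are look-alikes about, which are no part of the job. Several things have the shape of the bracket; the one meant has the colours described above.

How it is judged (in metres and radians):
On the way:
1. the bracket's toe is below the rail's near edge and the bracket touches the rail there, in the gap, with its foot end still raised (bracket tilted more than about 6 degrees) (x of toe in the frame of rail between -0.039 and -0.007 m and z of toe in the frame of rail between 0.03 and 0.0525 m and y of toe in the frame of gap between -0.04 and 0.04 m and angle between bracket's own z axis and vertical above 0.1 rad and contact force between bracket and rail above 0.5 N), for 0.1 s.
At the end, for the whole second after the job is handed in: The orange bracket rests clipped on the rail: hook on the near side, flat (within 3 deg), square (within 4.5 deg), seated on the flange's top (origin 30.5 to 43.5 mm above the plank's underside), foot sprung back to within 1.5 mm of rest, its centre within 20 mm of mid-gap, still (z of bracket in the frame of rail between 0.0305 and 0.0435 m and x of bracket in the frame of rail between -0.013 and 0.013 m and x of toe in the frame of rail below -0.01 m and value of joint foot below 0.0015 m and angle between bracket's own z axis and vertical below 0.05 rad and angle between the x axis of bracket and the x axis of rail, either way round below 0.08 rad and y of bracket in the frame of gap between -0.02 and 0.02 m and contact force between bracket and rail above 0.3 N and linear speed of bracket below 0.01 m/s); the robot touches nothing.
It fails at once if the rail is pressed with more than 35 N (contact force between rail and anything else above 35 N).
It fails at once if the grey fittings are struck or pushed with more than 10 N (contact force between fitted and anything else above 10 N).
It fails at once if the blue bracket or another loose thing is moved more than 15 mm (distance of any of blue_bracket, can, mug, tape from where it was at the start of the episode above 0.015 m).
It also fails if it takes over 48 s, if anything falls off the work surface, if the arm or the gripper's body presses on something with over 40 N, if the wrist force passes 120 N, or if a joint passes its speed limit or range.

## Working session

There is one attempt and no reset: what is moved stays moved. The work goes in short steps, Python scripts to look and compute and a tool call to move; the robot and the scene stay as the last step left them, time stands still between calls to the robot, and variables do not carry over. Pictures are saved under pics/ and viewed, at most 10 in all, crops included, and the job is handed in when it is done.

Besides the shell and the picture viewer there is one more tool, called after "Emit:" as name(argument=value, ...) on one line, values as JSON. step_arm: Moves the arm, as the interface text tells. Its arguments: {"type":"object","properties":{"motion":{"type":"array","items":{"type":"object","properties":{"dr":{"type":"array","items":{"type":"number"}},"slide":{"type":"array","items":{"type":"number"}},"jaw":{"type":"number"}}}}},"required":["motion"]}

```bash
mkdir -p pics; python3 - <<'E'
from bench import arm, optics
import cv2
for n in("scene","top"):
    cv2.imwrite(f"pics/{n}0.png",optics.get_image(n)); i=optics.camera_info(n); print(n,i)
s=arm.read_state(); print(s)
E
```

```text
scene {'camera_matrix': array([[529.49291202,   0.        , 279.08286525],
       [  0.        , 529.49291202, 207.9254802 ],
       [  0.        ,   0.        ,   1.        ]]), 'view': array([[ 5.68630269e-01,  8.22559494e-01,  7.44959754e-03,
        -2.41991235e+02],
       [-6.58297961e-01,  4.49609508e-01,  6.03734283e-01,
         2.59339159e+02],
       [ 4.93257956e-01, -3.48205643e-01,  7.97150813e-01,
        -1.83062430e+03],
       [ 0.00000000e+00,  0.00000000e+00,  0.00000000e+00,
         1.00000000e+00]])}
top {'camera_matrix': array([[479.28126447,   0.        , 277.19965519],
       [  0.        , 479.28126447, 217.66196176],
       [  0.        ,   0.        ,   1.        ]]), 'view': array([[-2.13306104e-03, -9.99950463e-01,  9.72220907e-03,
        -2.68623520e+01],
       [ 9.91049419e-01, -8.16162394e-04,  1.33493008e-01,
        -4.76912199e+02],
       [-1.33478461e-01,  9.91993839e-03,  9.91002066e-01,
        -1.08664291e+03],
       [ 0.00000000e+00,  0.00000000e+00,  0.00000000e+00,
         1.00000000e+00]])}
{'clock': 0.1, 'joints': array([-1.07943072e+00,  3.85485799e-01,  6.79144811e-03, -4.60794675e-04,
       -1.19400580e+00, -2.58570725e-01]), 'joint_vel': array([-0.00094499, -0.00117272,  0.00318797,  0.00150517, -0.00074046,
       -0.00040603]), 'joint_efforts': array([-1.10969195e-03, -3.93318307e+01,  1.88929957e+01,  4.19803664e+00,
       -2.59177548e-03,  1.03446399e-05]), 'position': array([ 144.07590487, -607.63917466,  230.33477381]), 'ee_rot': array([-1.16050331e-01,  9.93242855e-01,  9.64205407e-04, -1.49356552e-04]), 'contact_force': array([-0.16252854, -0.01985151, -0.31712606]), 'wrist_torque': array([ 0.0239038 ,  0.02753   , -0.00259522]), 'grasp_force': 0.0, 'gripper_width': 85.39565621337732}
```

View pics/scene0.png

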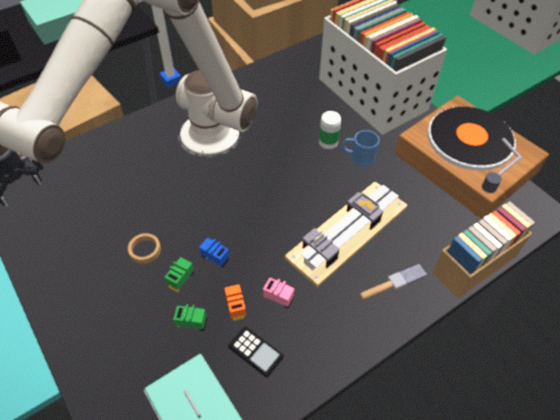

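View pics/top0.png

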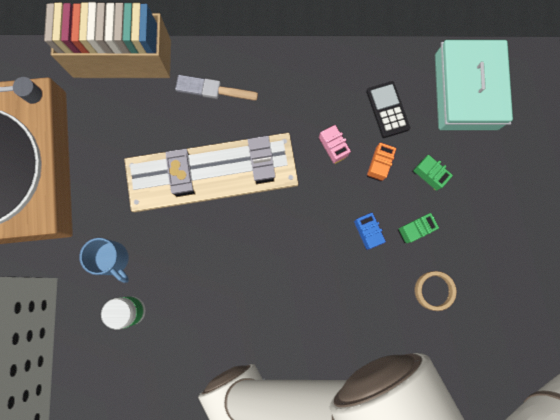

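The scene camera shows the orange bracket at (235,301) and the rail plank from (290,255) to (405,205). The top camera has the bracket at (382,161) with its black patch up and right. The plank corners are at about (125,158), (290,135), (297,175) and (133,210), with the fittings at (180,172) and (261,159). I'll enlarge these next.

```bash
python3 - <<'E'
import cv2, numpy as np
t=cv2.imread("pics/top0.png"); s=cv2.imread("pics/scene0.png")
def c(im,x,y,w,h,k): return cv2.resize(im[y:y+h,x:x+w],None,fx=k,fy=k,interpolation=cv2.INTER_CUBIC)
a=c(t,115,125,200,100,4); b=np.hstack([c(t,355,135,50,50,8)[:300],c(s,210,275,50,50,8)[:300]]) 
b=np.hstack([cv2.resize(t[135:185,355:405],(300,300),interpolation=cv2.INTER_CUBIC) if 0 else c(t,355,138,50,50,4),c(s,210,276,50,50,4),c(s,282,180,100,50,4)])
cv2.imwrite("pics/crop1.png",np.vstack([a,b]))
E
```

```text
(no output)
```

View pics/crop1.png

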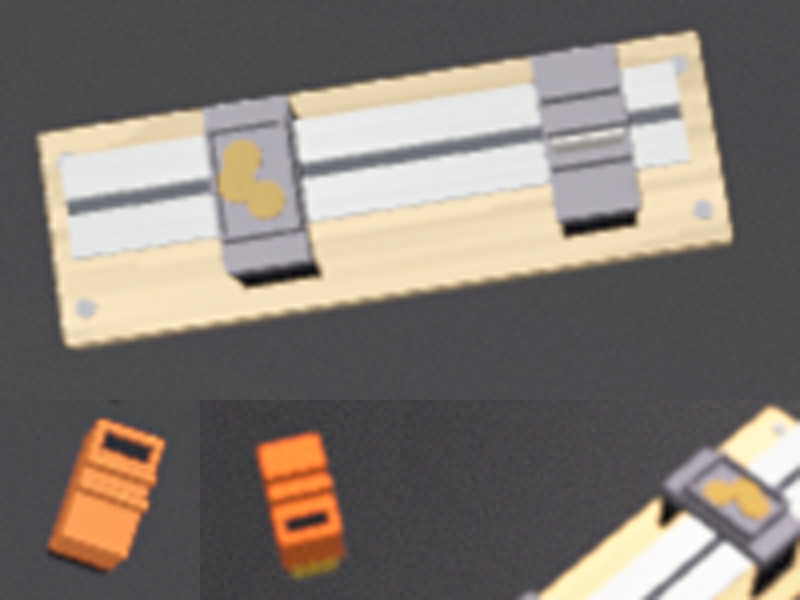

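The enlarged top view gives clear corners for the plank, flange and bracket. The pad is at the far end, at about (387,149.5), so the bracket's +x points away from the robot. Next I'll fit the poses.

```bash
cat > h.py <<'E'
import numpy as np, cv2
from scipy.optimize import least_squares
from bench import arm, optics
C={n:optics.camera_info(n) for n in("scene","top")}
def proj(n,P):
    P=np.atleast_2d(P); V=C[n]["view"]; q=P@V[:3,:3].T+V[:3,3]; q=q*[1,-1,-1]
    q=q@C[n]["camera_matrix"].T; return q[:,:2]/q[:,2:]
def place(p,L):  # p=x,y,z,yaw
    c,s=np.cos(p[3]),np.sin(p[3]); L=np.atleast_2d(L)
    return np.c_[p[0]+c*L[:,0]-s*L[:,1],p[1]+s*L[:,0]+c*L[:,1],p[2]+L[:,2]]
def back(n,uv,z):
    f=lambda a:(proj(n,[a[0],a[1],z])-uv)[0]
    return least_squares(f,[500,0]).x
E
python3 - <<'E'
from h import *
# plank + rail
pl=[(65,200),(65,-200),(-65,-200),(-65,200)]; pu=np.array([(124.3,158.3),(289.3,132.8),(298,185.5),(131.8,212)])
P=np.array([(*a,18) for a in pl])
r=least_squares(lambda p:(proj("top",place([p[0],p[1],0,p[2]],P))-pu).ravel(),[600,200,.15])
print("plank",r.x,r.fun.round(1)); x,y,w=r.x
fu=np.array([(130,164.3),(284.3,140),(287.5,165),(133.8,189.5)])
def F(q):
    L=np.array([(q[0]+a,b,q[1]+4) for a,b in((30,180),(30,-180),(-30,-180),(-30,180))])
    return (proj("top",place([x,y,0,w],L))-fu).ravel()
f=least_squares(F,[0,46]); print("flange dx,zunder",f.x,f.fun.round(1))
# bracket
T=[((37,20,54),(380,142.5)),((37,-20,54),(396.2,147.5)),((25,0,54),(387.2,149.5))]
S=[((-37,-20,54),(224.2,287.2)),((-37,20,54),(240,284)),((37,-20,54),(230,311)),((37,20,54),(245.8,307.8)),((25,0,54),(236.5,306.2))]
def G(p):
    p=[p[0],p[1],0,p[2]]
    return np.r_[tuple((proj("top",place(p,a))-b).ravel() for a,b in T)+tuple((proj("scene",place(p,a))-b).ravel() for a,b in S)]
b=least_squares(G,[550,-250,-.3]); print("bracket",b.x,b.fun.round(1))
t=cv2.imread("pics/top0.png"); s=cv2.imread("pics/scene0.png")
K=6
def draw(im,n,x0,y0,w_,h_,segs):
    o=cv2.resize(im[y0:y0+h_,x0:x0+w_],None,fx=K,fy=K,interpolation=cv2.INTER_CUBIC)
    for A in segs:
        u=((proj(n,A)-[x0-.5,y0-.5])*K).astype(int); cv2.polylines(o,[u],True,(255,0,255),1)
    return o
bp=[b.x[0],b.x[1],0,b.x[2]]
box=[place(bp,[(a,c,z) for a,c in((37,20),(37,-20),(-37,-20),(-37,20))]) for z in(14,54)]
q=[x,y,0,w]
rail=[place(q,P),place(q,P-[0,0,18])]+[place(q,[(f.x[0]+a,c,z) for a,c in((30,180),(30,-180),(-30,-180),(-30,180))]) for z in(46,56)]
a=np.hstack([draw(t,"top",355,132,50,50,box),draw(s,"scene",210,275,50,50,box)])
r=draw(s,"scene",280,180,133,100,rail)
r=r[:600]
print(a.shape,r.shape)
cv2.imwrite("pics/fit.png",np.vstack([cv2.resize(r,(600,450)),a[:150*2][:, :600]])[:750] if 0 else r)
cv2.imwrite("pics/fitb.png",a)
E
```

```text
plank [5.89357038e+02 1.29724474e+02 1.60245328e-01] [ 0.4  0.4 -0.   0.3  0.2 -0.4 -0.5 -0.3]
flange dx,zunder [ 9.36524127 47.91336893] [ 0.1 -0.  -1.2  0.4 -0.1  0.1 -0.5 -0.1]
bracket [ 6.12901213e+02 -2.73028602e+02 -3.72378765e-01] [-0.3 -1.3 -0.5 -0.3 -1.2 -0.7  0.2 -0.7 -0.9 -0.5 -0.8  0.3 -1.3  0.3
 -0.5 -0.6]
(300, 600, 3) (600, 798, 3)
```

View pics/fit.png

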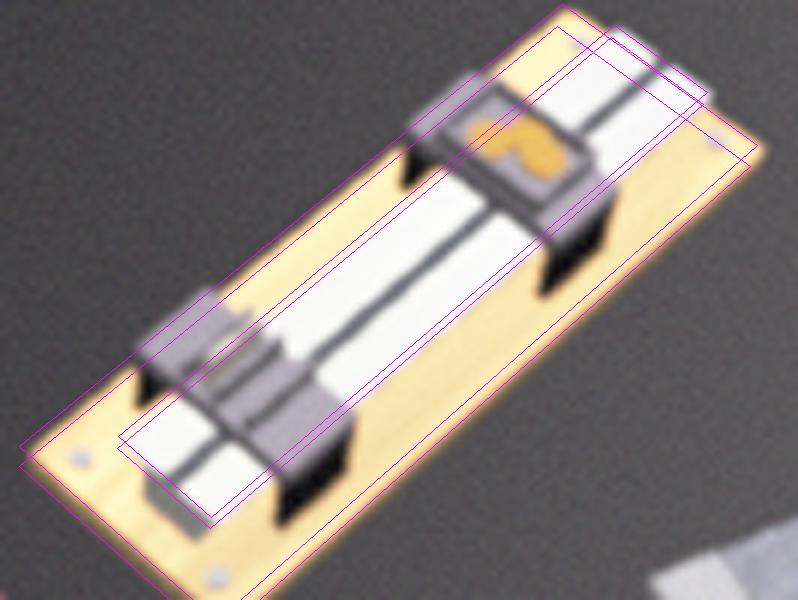

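View pics/fitb.png

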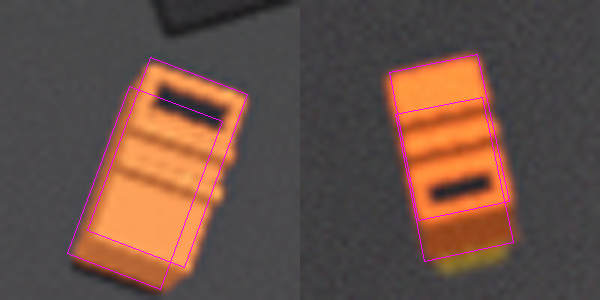

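The overlays match the bracket to within about 2 mm and the plank to about 1 px. The flange's mid-line lies about 9 mm toward +x. Now I'll write the move helper.

```bash
cat >> h.py <<'E'
from scipy.spatial.transform import Rotation as Ro
def Rt(yaw,tilt=0): return Ro.from_euler("ZY",[yaw,-tilt])*Ro.from_matrix(np.diag([-1.,1,-1]))
def go(p,yaw,tilt=0,s=None):
    s=s or arm.read_state(); R0=Ro.from_quat(s["ee_rot"])
    print("slide",R0.inv().apply(np.array(p)-s["position"]).round(1),"dr",((R0.inv()*Rt(yaw,tilt)).as_rotvec()/np.radians(8)).round(2))
E
python3 - <<'E'
from h import *
go([624,-277,120],-.372); go([624,-277,20],-.372)
q=[589.4,129.7,0,.16]
for z in (80,90,100):
    A=back("top",(190,168.75),z);B=back("top",(250.2,158.75),z); m=(A+B)/2
    c,s=np.cos(.16),np.sin(.16); d=m-q[:2]
    print(z,np.linalg.norm(A-B),m,"rail frame",c*d[0]+s*d[1],-s*d[0]+c*d[1])
E
```

```text
slide [-543.2  210.9  110.7] dr [ 0.01 -0.    4.33]
slide [-543.2  210.7  210.7] dr [ 0.01 -0.    4.33]
80 137.8579878355769 [593.76827279 101.84911715] rail frame -0.12467463001220125 -28.19109680623009
90 136.558410527259 [591.2585848  100.73372355] rail frame -2.780009593078425 -28.892404803479838
100 135.25883321889216 [588.74889681  99.61832996] rail frame -5.4353445561460925 -29.59371280070642
```

Emit:
step_arm(motion=[{"slide": [-60, 23, 0], "dr": [0, 0, 0.6], "jaw": 64}, {"slide": [-120, 46, 0], "dr": [0, 0, 1.2], "jaw": 64}, {"slide": [-180, 70, 5], "dr": [0, 0, 1.8], "jaw": 64}, {"slide": [-235, 93, 20], "dr": [0, 0, 2.4], "jaw": 64}, {"slide": [-290, 116, 40], "dr": [0, 0, 3], "jaw": 64}, {"slide": [-345, 139, 60], "dr": [0, 0, 3.6], "jaw": 64}, {"slide": [-400, 160, 80], "dr": [0, 0, 4.33], "jaw": 64}, {"slide": [-455, 180, 100], "dr": [0, 0, 4.33], "jaw": 64}])

```text
clock: 1.1
position: [543.1, -328.9, 131.8]
ee_rot: [0.185, 0.983, 0.0, -0.0]
contact_force: [0.7, -0.8, 0.2]
gripper_width: 64.3
grasp_force: 0.0
```

```bash
python3 - <<'E'
from h import *
s=arm.read_state();print(s["clock"],s["position"])
go([624,-277,120],-.372,0,s)
E
```

```text
1.1 [ 543.05277247 -328.8757012   131.82742668]
slide [-56.5  77.8  11.8] dr [-0. -0. -0.]
```

Emit:
step_arm(motion=[{"slide": [-28, 38, 6], "jaw": 64}, {"slide": [-56.5, 77.8, 12], "jaw": 64}, {"slide": [-56.5, 77.8, 12], "jaw": 64}, {"slide": [-56.5, 77.8, 12], "jaw": 64}, {"slide": [-56.5, 77.8, 25], "jaw": 64}, {"slide": [-56.5, 77.8, 38], "jaw": 64}, {"slide": [-56.5, 77.8, 40], "jaw": 64}, {"slide": [-56.5, 77.8, 40], "jaw": 64}])

```text
$.motion[0]: bad value
```

```bash
python3 - <<'E'
from h import *
s=arm.read_state()
go([624,-277,20],-.372,0,s)
a=optics.get_image("scene")[240:340,170:300]; b=optics.get_image("top")[110:200,330:430]
cv2.imwrite("pics/g1.png",np.hstack([cv2.resize(x,(400,400),interpolation=2) for x in (a[:, 10:110],b[:90,5:95])]))
E
```

```text
slide [-56.6  77.8 111.8] dr [-0. -0. -0.]
```

View pics/g1.png

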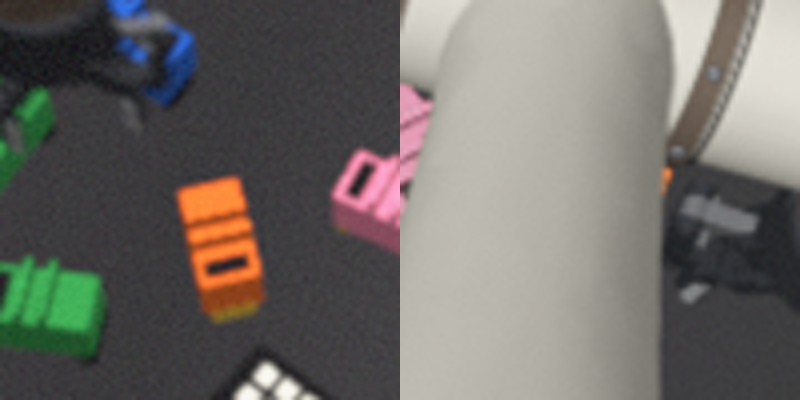

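The call was refused because the dr entry is required. The picture shows the bracket untouched and the top view blocked by the arm.

Emit:
step_arm(motion=[{"slide": [-28, 38, 0], "dr": [0, 0, 0], "jaw": 64}, {"slide": [-56.5, 77.8, 0], "dr": [0, 0, 0], "jaw": 64}, {"slide": [-56.5, 77.8, 5], "dr": [0, 0, 0], "jaw": 64}, {"slide": [-56.5, 77.8, 15], "dr": [0, 0, 0], "jaw": 64}, {"slide": [-56.5, 77.8, 35], "dr": [0, 0, 0], "jaw": 64}, {"slide": [-56.5, 77.8, 60], "dr": [0, 0, 0], "jaw": 64}, {"slide": [-56.5, 77.8, 60], "dr": [0, 0, 0], "jaw": 64}, {"slide": [-56.5, 77.8, 60], "dr": [0, 0, 0], "jaw": 64}])

```text
clock: 2.2
position: [622.5, -279.3, 73.5]
ee_rot: [0.185, 0.983, -0.0, 0.0]
contact_force: [-0.2, -0.1, -0.2]
gripper_width: 63.9
grasp_force: 0.0
```

```bash
python3 - <<'E'
from h import *
s=arm.read_state()
print(s["position"]);go([624,-277,20],-.372,0,s)
a=optics.get_image("scene")[240:340,180:280]
cv2.imwrite("pics/g2.png",cv2.resize(a,(600,600),interpolation=2))
E
```

```text
[ 622.54328932 -279.26052565   73.51324441]
slide [-0.5  2.7 53.5] dr [-0.    0.01 -0.  ]
```

View pics/g2.png

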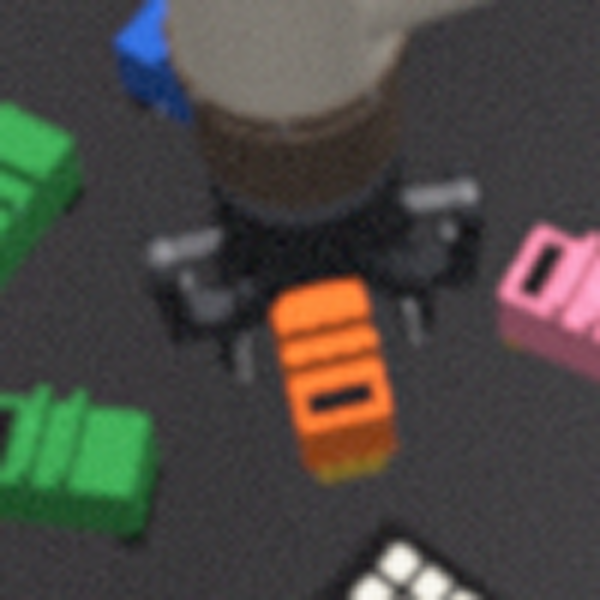

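The open fingers straddle the bracket evenly, so I'll go down and grip.

Emit:
step_arm(motion=[{"slide": [0, 2.5, 18], "dr": [0, 0, 0], "jaw": 64}, {"slide": [0, 2.5, 36], "dr": [0, 0, 0], "jaw": 64}, {"slide": [0, 2.5, 53], "dr": [0, 0, 0], "jaw": 64}, {"slide": [0, 2.5, 53], "dr": [0, 0, 0], "jaw": 64}, {"slide": [0, 2.5, 53], "dr": [0, 0, 0], "jaw": 30}, {"slide": [0, 2.5, 53], "dr": [0, 0, 0], "jaw": 30}, {"slide": [0, 2.5, 53], "dr": [0, 0, 0], "jaw": 30}, {"slide": [0, 2.5, 53], "dr": [0, 0, 0], "jaw": 30}])

```text
clock: 3.25
position: [624.2, -276.2, 20.5]
ee_rot: [0.185, 0.983, -0.0, 0.001]
contact_force: [0.7, 0.7, 2.4]
gripper_width: 39.2
grasp_force: 59.6
```

```bash
python3 - <<'E'
from h import *
s=arm.read_state()
print(s["clock"],s["position"],Ro.from_quat(s["ee_rot"]).as_matrix().round(3).tolist(),s["gripper_width"],s["grasp_force"],s["contact_force"])
E
```

```text
3.25 [ 624.23889441 -276.15678029   20.51278191] [[-0.932, 0.363, 0.002], [0.363, 0.932, -0.0], [-0.002, 0.0, -1.0]] 39.175387207910106 59.59118280960657 [0.68995223 0.74360395 2.43018493]
```

```bash
python3 - <<'E'
from h import *
go([629.5,107.3,180],.16,.2); go([629.5,107.3,180],.16,0)
E
```

```text
slide [ 134.1  359.2 -159.6] dr [-0.38 -1.39 -3.8 ]
slide [ 134.1  359.2 -159.6] dr [-0.    0.01 -3.81]
```

Emit:
step_arm(motion=[{"slide": [0, 0, -15], "dr": [0, 0, 0], "jaw": 30}, {"slide": [0, 0, -40], "dr": [0, 0, 0], "jaw": 30}, {"slide": [0, 0, -75], "dr": [0, 0, 0], "jaw": 30}, {"slide": [0, 0, -120], "dr": [0, 0, 0], "jaw": 30}, {"slide": [0, 0, -160], "dr": [0, 0, -0.9], "jaw": 30}, {"slide": [0, 0, -160], "dr": [0, 0, -1.9], "jaw": 30}, {"slide": [0, 0, -160], "dr": [0, 0, -2.9], "jaw": 30}, {"slide": [0, 0, -160], "dr": [0, 0, -3.81], "jaw": 30}])

```text
clock: 4.25
position: [623.3, -275.9, 180.6]
ee_rot: [-0.082, 0.997, 0.0, 0.0]
contact_force: [-0.8, 0.1, -1.9]
gripper_width: 39.8
grasp_force: 59.5
```

```bash
python3 - <<'E'
from h import *
s=arm.read_state(); print(s["position"],s["contact_force"],s["gripper_width"],s["grasp_force"])
go([629.5,107.3,180],.16,.2); go([629.5,107.3,180],.16,0)
E
```

```text
[ 623.27337314 -275.90103586  180.61873877] [-0.77173181  0.07396984 -1.91250535] 39.767172732494316 59.51329034208129
slide [-68.8 377.    0.7] dr [ 0.   -1.43  0.03]
slide [-68.8 377.    0.7] dr [0.   0.   0.03]
```

Emit:
step_arm(motion=[{"slide": [-5, 30, 0], "dr": [0, 0, 0], "jaw": 30}, {"slide": [-15, 85, 0], "dr": [0, -0.2, 0], "jaw": 30}, {"slide": [-26, 142, 0], "dr": [0, -0.4, 0], "jaw": 30}, {"slide": [-37, 200, 0], "dr": [0, -0.7, 0], "jaw": 30}, {"slide": [-47, 258, 0], "dr": [0, -1.0, 0], "jaw": 30}, {"slide": [-58, 316, 0], "dr": [0, -1.43, 0], "jaw": 30}, {"slide": [-66, 360, 0], "dr": [0, -1.43, 0], "jaw": 30}, {"slide": [-69, 377, 0], "dr": [0, -1.43, 0], "jaw": 30}])

```text
clock: 5.25
position: [631.2, 109.5, 180.6]
ee_rot: [-0.081, 0.992, 0.008, 0.1]
contact_force: [-0.6, -0.3, -1.2]
gripper_width: 39.4
grasp_force: 59.9
```

```bash
python3 - <<'E'
from h import *
s=arm.read_state(); print(s["position"],s["contact_force"],s["gripper_width"],s["grasp_force"])
go([629.5,107.3,110],.16,.2)
go([629.5,107.3,90],.16,.2)
a=optics.get_image("scene")[150:290,270:410]; b=optics.get_image("top")[100:240,150:290]
cv2.imwrite("pics/h1.png",np.hstack([cv2.resize(x,(400,400),interpolation=2) for x in (a,b)]))
E
```

```text
[631.1515182  109.45870544 180.59620359] [-0.55101536 -0.29413516 -1.19152669] 39.36200408262357 59.865401325102
slide [16.  -1.9 68.8] dr [0.   0.   0.02]
slide [20.  -1.9 88.4] dr [0.   0.   0.02]
```

View pics/h1.png

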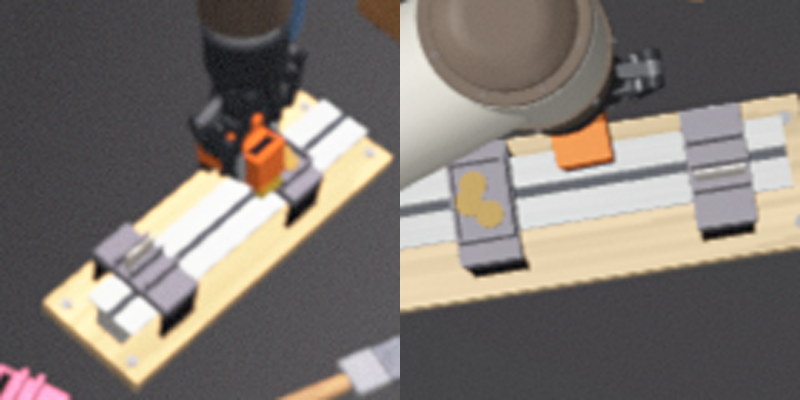

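The bracket is held tilted with its foot end raised, above the flange and inside the gap between the fittings. I'll lower it to feel for the flange top.

Emit:
step_arm(motion=[{"slide": [4, -2, 17], "dr": [0, 0, 0], "jaw": 30}, {"slide": [8, -2, 34], "dr": [0, 0, 0], "jaw": 30}, {"slide": [12, -2, 51], "dr": [0, 0, 0], "jaw": 30}, {"slide": [16, -2, 69], "dr": [0, 0, 0], "jaw": 30}, {"slide": [18, -2, 79], "dr": [0, 0, 0], "jaw": 30}, {"slide": [19.5, -2, 87], "dr": [0, 0, 0], "jaw": 30}, {"slide": [20.5, -2, 90.5], "dr": [0, 0, 0], "jaw": 30}, {"slide": [20.5, -2, 90.5], "dr": [0, 0, 0], "jaw": 30}])

```text
clock: 6.35
position: [630.0, 104.8, 87.1]
ee_rot: [-0.08, 0.992, 0.008, 0.099]
contact_force: [-0.0, -0.1, -0.6]
gripper_width: 39.7
grasp_force: 59.9
```

Emit:
step_arm(motion=[{"slide": [0.05, 0, 0.25], "dr": [0, 0, 0], "jaw": 30}, {"slide": [0.1, 0, 0.5], "dr": [0, 0, 0], "jaw": 30}, {"slide": [0.15, 0, 0.75], "dr": [0, 0, 0], "jaw": 30}, {"slide": [0.2, 0, 1], "dr": [0, 0, 0], "jaw": 30}, {"slide": [0.25, 0, 1.25], "dr": [0, 0, 0], "jaw": 30}, {"slide": [0.3, 0, 1.5], "dr": [0, 0, 0], "jaw": 30}, {"slide": [0.35, 0, 1.75], "dr": [0, 0, 0], "jaw": 30}, {"slide": [0.4, 0, 2], "dr": [0, 0, 0], "jaw": 30}])

```text
clock: 7.35
position: [629.9, 104.8, 84.9]
ee_rot: [-0.08, 0.992, 0.008, 0.099]
contact_force: [0.3, -1.1, -1.9]
gripper_width: 39.4
grasp_force: 59.9
```

Emit:
step_arm(motion=[{"slide": [0.05, 0, 0.25], "dr": [0, 0, 0], "jaw": 30}, {"slide": [0.1, 0, 0.5], "dr": [0, 0, 0], "jaw": 30}, {"slide": [0.15, 0, 0.75], "dr": [0, 0, 0], "jaw": 30}, {"slide": [0.2, 0, 1], "dr": [0, 0, 0], "jaw": 30}, {"slide": [0.25, 0, 1.25], "dr": [0, 0, 0], "jaw": 30}, {"slide": [0.3, 0, 1.5], "dr": [0, 0, 0], "jaw": 30}, {"slide": [0.35, 0, 1.75], "dr": [0, 0, 0], "jaw": 30}, {"slide": [0.4, 0, 2], "dr": [0, 0, 0], "jaw": 30}])

```text
clock: 8.35
position: [630.0, 104.8, 83.2]
ee_rot: [-0.08, 0.992, 0.008, 0.1]
contact_force: [-0.5, -0.5, 0.9]
gripper_width: 39.5
grasp_force: 60.1
```

Emit:
step_arm(motion=[{"slide": [0.05, 0, 0.25], "dr": [0, 0, 0], "jaw": 30}, {"slide": [0.1, 0, 0.5], "dr": [0, 0, 0], "jaw": 30}, {"slide": [0.15, 0, 0.75], "dr": [0, 0, 0], "jaw": 30}, {"slide": [0.2, 0, 1], "dr": [0, 0, 0], "jaw": 30}, {"slide": [0.25, 0, 1.25], "dr": [0, 0, 0], "jaw": 30}, {"slide": [0.3, 0, 1.5], "dr": [0, 0, 0], "jaw": 30}, {"slide": [0.3, 0, 1.5], "dr": [0, 0, 0], "jaw": 30}, {"slide": [0.3, 0, 1.5], "dr": [0, 0, 0], "jaw": 30}])

```text
clock: 9.35
position: [630.4, 104.8, 82.7]
ee_rot: [-0.08, 0.992, 0.008, 0.1]
contact_force: [-1.9, 0.5, 7.2]
gripper_width: 39.3
grasp_force: 60.8
```

Contact came at TCP z of about 83.2, which puts the flange top at about 53.4. Now I'll lift and go back behind the near edge.

```bash
python3 - <<'E'
from h import *
s=arm.read_state(); print(Ro.from_quat(s["ee_rot"]).as_euler("ZYX"))
go([630.4,104.8,96],.16,.2); go([598.5,101.8,96],.16,.2)
E
```

```text
[-2.98095918  0.20111617 -3.1413185 ]
slide [ -2.7  -0.  -13. ] dr [-0.    0.01  0.  ]
slide [ 28.7   2.1 -19.4] dr [-0.    0.01  0.  ]
```

Emit:
step_arm(motion=[{"slide": [-1.3, 0, -6.5], "dr": [0, 0, 0], "jaw": 30}, {"slide": [-2.7, 0, -13], "dr": [0, 0, 0], "jaw": 30}, {"slide": [5, 0.5, -14.6], "dr": [0, 0, 0], "jaw": 30}, {"slide": [13, 1, -16.2], "dr": [0, 0, 0], "jaw": 30}, {"slide": [21, 1.5, -17.8], "dr": [0, 0, 0], "jaw": 30}, {"slide": [28.7, 2, -19.4], "dr": [0, 0, 0], "jaw": 30}, {"slide": [28.7, 2, -19.4], "dr": [0, 0, 0], "jaw": 30}, {"slide": [28.7, 2, -19.4], "dr": [0, 0, 0], "jaw": 30}])

```text
clock: 10.35
position: [598.3, 101.9, 94.9]
ee_rot: [-0.08, 0.992, 0.008, 0.1]
contact_force: [0.0, 1.4, -1.3]
gripper_width: 39.6
grasp_force: 59.9
```

```bash
python3 - <<'E'
from h import *
s=arm.read_state(); print(s["position"],s["contact_force"],s["clock"])
go([598.5,101.8,69.4],.16,.2)
E
```

```text
[598.25520209 101.85318447  94.8976317 ] [ 0.02647914  1.44517616 -1.28129474] 10.35
slide [ 4.8 -0.1 25. ] dr [0. 0. 0.]
```

Emit:
step_arm(motion=[{"slide": [0.8, 0, 4], "dr": [0, 0, 0], "jaw": 30}, {"slide": [1.6, 0, 8], "dr": [0, 0, 0], "jaw": 30}, {"slide": [2.2, 0, 11], "dr": [0, 0, 0], "jaw": 30}, {"slide": [2.5, 0, 12.5], "dr": [0, 0, 0], "jaw": 30}, {"slide": [2.7, 0, 13.5], "dr": [0, 0, 0], "jaw": 30}, {"slide": [2.9, 0, 14.5], "dr": [0, 0, 0], "jaw": 30}, {"slide": [3.1, 0, 15.5], "dr": [0, 0, 0], "jaw": 30}, {"slide": [3.1, 0, 15.5], "dr": [0, 0, 0], "jaw": 30}])

```text
clock: 11.35
position: [598.0, 101.7, 78.9]
ee_rot: [-0.08, 0.992, 0.008, 0.099]
contact_force: [-0.5, -0.8, -1.9]
gripper_width: 39.1
grasp_force: 59.9
```

Emit:
step_arm(motion=[{"slide": [0.3, 0, 1.5], "dr": [0, 0, 0], "jaw": 30}, {"slide": [0.6, 0, 3], "dr": [0, 0, 0], "jaw": 30}, {"slide": [0.9, 0, 4.5], "dr": [0, 0, 0], "jaw": 30}, {"slide": [1.2, 0, 6], "dr": [0, 0, 0], "jaw": 30}, {"slide": [1.5, 0, 7.5], "dr": [0, 0, 0], "jaw": 30}, {"slide": [1.9, 0, 9.3], "dr": [0, 0, 0], "jaw": 30}, {"slide": [1.9, 0, 9.3], "dr": [0, 0, 0], "jaw": 30}, {"slide": [1.9, 0, 9.3], "dr": [0, 0, 0], "jaw": 30}])

```text
clock: 12.35
position: [598.4, 101.8, 69.7]
ee_rot: [-0.08, 0.992, 0.008, 0.1]
contact_force: [-0.3, 0.5, 0.7]
gripper_width: 39.6
grasp_force: 60.2
```

```bash
python3 - <<'E'
from h import *
s=arm.read_state(); p=s["position"];print(p,s["contact_force"],s["clock"])
u=np.array([np.cos(.16),np.sin(.16),0])
go(p+8*u,.16,.2); go(p+4*u,.16,.2)
E
```

```text
[598.38722934 101.81757782  69.73672897] [-0.3414416   0.51440784  0.73034577] 12.35
slide [-7.8 -0.   1.6] dr [0. 0. 0.]
slide [-3.9 -0.   0.8] dr [0. 0. 0.]
```

Emit:
step_arm(motion=[{"slide": [-1, 0, 0.2], "dr": [0, 0, 0], "jaw": 30}, {"slide": [-2, 0, 0.4], "dr": [0, 0, 0], "jaw": 30}, {"slide": [-3, 0, 0.6], "dr": [0, 0, 0], "jaw": 30}, {"slide": [-4, 0, 0.8], "dr": [0, 0, 0], "jaw": 30}, {"slide": [-5, 0, 1], "dr": [0, 0, 0], "jaw": 30}, {"slide": [-6, 0, 1.2], "dr": [0, 0, 0], "jaw": 30}, {"slide": [-7, 0, 1.4], "dr": [0, 0, 0], "jaw": 30}, {"slide": [-8, 0, 1.6], "dr": [0, 0, 0], "jaw": 30}])

```text
clock: 13.35
position: [606.2, 103.1, 69.6]
ee_rot: [-0.08, 0.992, 0.008, 0.1]
contact_force: [-1.1, -0.5, 3.8]
gripper_width: 39.8
grasp_force: 60.2
```

Emit:
step_arm(motion=[{"slide": [-0.5, 0, 0.1], "dr": [0, 0, 0], "jaw": 30}, {"slide": [-1, 0, 0.2], "dr": [0, 0, 0], "jaw": 30}, {"slide": [-1.5, 0, 0.3], "dr": [0, 0, 0], "jaw": 30}, {"slide": [-2, 0, 0.4], "dr": [0, 0, 0], "jaw": 30}, {"slide": [-2.5, 0, 0.5], "dr": [0, 0, 0], "jaw": 30}, {"slide": [-3, 0, 0.6], "dr": [0, 0, 0], "jaw": 30}, {"slide": [-3, 0, 0.6], "dr": [0, 0, 0], "jaw": 30}, {"slide": [-3, 0, 0.6], "dr": [0, 0, 0], "jaw": 30}])

```text
clock: 14.35
position: [609.2, 103.6, 69.5]
ee_rot: [-0.08, 0.992, 0.008, 0.1]
contact_force: [-1.3, -0.0, 4.0]
gripper_width: 39.5
grasp_force: 60.3
```

Emit:
step_arm(motion=[{"slide": [-0.5, 0, 0.1], "dr": [0, 0, 0], "jaw": 30}, {"slide": [-1, 0, 0.2], "dr": [0, 0, 0], "jaw": 30}, {"slide": [-1.5, 0, 0.3], "dr": [0, 0, 0], "jaw": 30}, {"slide": [-2, 0, 0.4], "dr": [0, 0, 0], "jaw": 30}, {"slide": [-2.5, 0, 0.5], "dr": [0, 0, 0], "jaw": 30}, {"slide": [-3, 0, 0.6], "dr": [0, 0, 0], "jaw": 30}, {"slide": [-3, 0, 0.6], "dr": [0, 0, 0], "jaw": 30}, {"slide": [-3, 0, 0.6], "dr": [0, 0, 0], "jaw": 30}])

```text
clock: 15.35
position: [612.3, 104.1, 69.1]
ee_rot: [-0.08, 0.992, 0.008, 0.099]
contact_force: [1.5, -0.4, 0.7]
gripper_width: 39.7
grasp_force: 60.0
```

Emit:
step_arm(motion=[{"slide": [-0.3, 0, 0.1], "dr": [0, 0, 0], "jaw": 30}, {"slide": [-0.6, 0, 0.1], "dr": [0, 0, 0], "jaw": 30}, {"slide": [-0.9, 0, 0.2], "dr": [0, 0, 0], "jaw": 30}, {"slide": [-1.2, 0, 0.2], "dr": [0, 0, 0], "jaw": 30}, {"slide": [-1.5, 0, 0.3], "dr": [0, 0, 0], "jaw": 30}, {"slide": [-1.8, 0, 0.4], "dr": [0, 0, 0], "jaw": 30}, {"slide": [-2, 0, 0.4], "dr": [0, 0, 0], "jaw": 30}, {"slide": [-2, 0, 0.4], "dr": [0, 0, 0], "jaw": 30}])

```text
clock: 16.35
position: [613.5, 104.0, 69.0]
ee_rot: [-0.079, 0.992, 0.008, 0.099]
contact_force: [-1.2, -0.9, -0.3]
gripper_width: 39.6
grasp_force: 59.9
```

Emit:
step_arm(motion=[{"slide": [-0.3, 0, 0.1], "dr": [0, 0, 0], "jaw": 30}, {"slide": [-0.6, 0, 0.1], "dr": [0, 0, 0], "jaw": 30}, {"slide": [-0.9, 0, 0.2], "dr": [0, 0, 0], "jaw": 30}, {"slide": [-1.2, 0, 0.2], "dr": [0, 0, 0], "jaw": 30}, {"slide": [-1.5, 0, 0.3], "dr": [0, 0, 0], "jaw": 30}, {"slide": [-1.5, 0, 0.3], "dr": [0, 0, 0], "jaw": 30}, {"slide": [-1.5, 0, 0.3], "dr": [0, 0, 0], "jaw": 30}, {"slide": [-1.5, 0, 0.3], "dr": [0, 0, 0], "jaw": 30}])

```text
clock: 17.35
position: [614.0, 103.9, 68.7]
ee_rot: [-0.079, 0.992, 0.007, 0.098]
contact_force: [-6.1, -0.1, -0.9]
gripper_width: 39.6
grasp_force: 59.5
```

```bash
python3 - <<'E'
from h import *
s=arm.read_state(); p=s["position"];R=Ro.from_quat(s["ee_rot"])
B=R*Ro.from_matrix(np.diag([-1.,1,-1])); print(p,s["contact_force"],s["wrist_torque"],B.as_euler("ZYX"))
cr=lambda w:Ro.from_euler("Z",-.16).apply(w-np.array([589.4,129.7,0]))
for l in((-25,0,6.5),(-30.5,0,14),(0,0,0),(31,0,0)): print(l,cr(p+B.apply(np.array(l)-[12,0,20.5])).round(1))
E
```

```text
[614.04079799 103.91944497  68.72208842] [-6.07328571 -0.13326318 -0.88106451] [-0.16590307  2.25958883 -0.12972573] [ 0.15944448 -0.19597762 -0.00065919]
(-25, 0, 6.5) [-13.3 -29.4  47.8]
(-30.5, 0, 14) [-20.2 -29.4  54.1]
(0, 0, 0) [ 12.4 -29.4  46.3]
(31, 0, 0) [ 42.8 -29.4  52.3]
```

The hook's leg presses the near edge at about 6 N, with the toe under the edge and the tilt at about 0.196 rad. Now I'll tilt down in stages.

Emit:
step_arm(motion=[{"slide": [0, 0, 0.6], "dr": [0, 0.09, 0], "jaw": 30}, {"slide": [0, 0, 1.2], "dr": [0, 0.18, 0], "jaw": 30}, {"slide": [0.1, 0, 1.8], "dr": [0, 0.27, 0], "jaw": 30}, {"slide": [0.1, 0, 2.4], "dr": [0, 0.36, 0], "jaw": 30}, {"slide": [0.1, 0, 3], "dr": [0, 0.45, 0], "jaw": 30}, {"slide": [0.1, 0, 3.6], "dr": [0, 0.54, 0], "jaw": 30}, {"slide": [0.1, 0, 4.2], "dr": [0, 0.63, 0], "jaw": 30}, {"slide": [0.1, 0, 4.7], "dr": [0, 0.7, 0], "jaw": 30}])

```text
clock: 18.35
position: [615.5, 104.2, 65.2]
ee_rot: [-0.079, 0.996, 0.004, 0.05]
contact_force: [-7.1, -1.2, 2.2]
gripper_width: 39.5
grasp_force: 59.3
```

```bash
cat > st.py <<'E'
from h import *
s=arm.read_state(); p=s["position"];R=Ro.from_quat(s["ee_rot"])
B=R*Ro.from_matrix(np.diag([-1.,1,-1])); print(s["clock"],p.round(2),s["contact_force"].round(1),s["wrist_torque"].round(2),B.as_euler("ZYX").round(4))
cr=lambda w:Ro.from_euler("Z",-.16).apply(w-np.array([589.4,129.7,0]))
print("tcp rail",cr(p).round(2))
for l in((-25,0,6.5),(-30.5,0,14),(0,0,0),(29.5,0,14)): print(l,cr(p+B.apply(np.array(l)-[12,0,20.5])).round(1))
E
python3 st.py
```

```text
18.35 [615.51 104.18  65.18] [-7.1 -1.2  2.2] [-0.23  1.82 -0.2 ] [ 0.1591 -0.0997 -0.0002]
tcp rail [ 21.71 -29.35  65.18]
(-25, 0, 6.5) [-13.7 -29.3  47.6]
(-30.5, 0, 14) [-19.9 -29.3  54.5]
(0, 0, 0) [ 11.8 -29.3  43.6]
(29.5, 0, 14) [ 39.8 -29.4  60.5]
```

Emit:
step_arm(motion=[{"slide": [0, 0, 1], "dr": [0, 0.12, 0], "jaw": 30}, {"slide": [0, 0, 2], "dr": [0, 0.24, 0], "jaw": 30}, {"slide": [0.1, 0, 3], "dr": [0, 0.36, 0], "jaw": 30}, {"slide": [0.1, 0, 4], "dr": [0, 0.48, 0], "jaw": 30}, {"slide": [0.2, 0, 4.8], "dr": [0, 0.6, 0], "jaw": 30}, {"slide": [0.2, 0, 5.5], "dr": [0, 0.7, 0], "jaw": 30}, {"slide": [0.2, 0, 5.5], "dr": [0, 0.7, 0], "jaw": 30}, {"slide": [0.2, 0, 5.5], "dr": [0, 0.7, 0], "jaw": 30}])

```text
clock: 19.35
position: [617.0, 104.6, 60.1]
ee_rot: [-0.08, 0.997, 0.0, 0.002]
contact_force: [-4.0, -1.6, 5.4]
gripper_width: 39.3
grasp_force: 60.6
```

```bash
python3 st.py
```

```text
19.35 [617.02 104.58  60.14] [-4.  -1.6  5.4] [-0.5   1.39 -0.08] [ 0.1605 -0.0044 -0.0003]
tcp rail [ 23.27 -29.2   60.14]
(-25, 0, 6.5) [-13.7 -29.2  46. ]
(-30.5, 0, 14) [-19.2 -29.2  53.5]
(0, 0, 0) [ 11.4 -29.2  39.6]
(29.5, 0, 14) [ 40.8 -29.2  53.7]
```

Emit:
step_arm(motion=[{"slide": [0, 0, 0.3], "dr": [0, 0.05, 0], "jaw": 30}, {"slide": [0, 0, 0.6], "dr": [0, 0.1, 0], "jaw": 30}, {"slide": [0, 0, 0.9], "dr": [0, 0.15, 0], "jaw": 30}, {"slide": [0, 0, 1.2], "dr": [0, 0.2, 0], "jaw": 30}, {"slide": [0, 0, 1.2], "dr": [0, 0.2, 0], "jaw": 30}, {"slide": [0, 0, 1.2], "dr": [0, 0.2, 0], "jaw": 30}, {"slide": [0, 0, 1.2], "dr": [0, 0.2, 0], "jaw": 30}, {"slide": [0, 0, 1.2], "dr": [0, 0.2, 0], "jaw": 30}])

```text
clock: 20.35
position: [617.3, 104.6, 60.4]
ee_rot: [-0.08, 0.997, -0.001, -0.011]
contact_force: [-7.2, -1.3, 10.3]
gripper_width: 39.4
grasp_force: 61.1
```

```bash
python3 st.py; python3 - <<'E'
from h import *
a=optics.get_image("scene")[170:270,290:390]
cv2.imwrite("pics/k1.png",cv2.resize(a,(600,600),interpolation=2))
E
```

```text
20.35 [617.27 104.6   60.41] [-7.2 -1.3 10.3] [-0.43  2.   -0.03] [ 0.1611  0.0226 -0.0006]
tcp rail [ 23.52 -29.22  60.41]
(-25, 0, 6.5) [-13.8 -29.3  47.3]
(-30.5, 0, 14) [-19.1 -29.3  54.9]
(0, 0, 0) [ 11.1 -29.2  40.2]
(29.5, 0, 14) [ 40.9 -29.2  53.5]
```

View pics/k1.png

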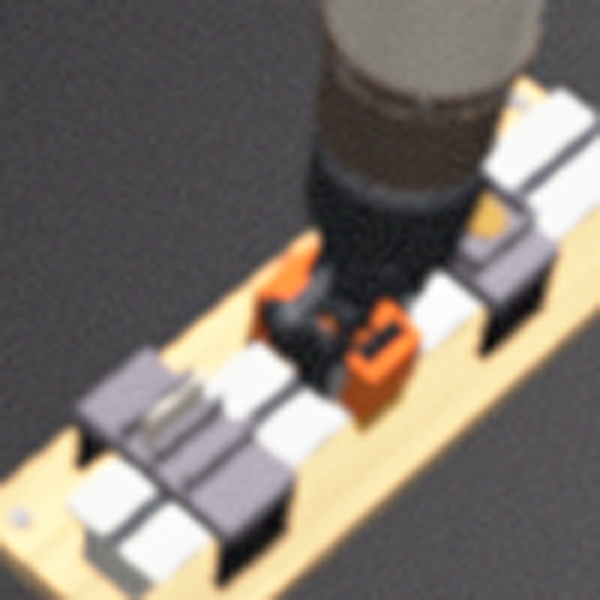

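The bracket's foot end sits down on the rail, in the gap. I'll do a small tug on the foot end to check that the clip has caught.

Emit:
step_arm(motion=[{"slide": [0, 0, -0.5], "dr": [0, -0.1, 0], "jaw": 30}, {"slide": [0, 0, -1], "dr": [0, -0.2, 0], "jaw": 30}, {"slide": [0, 0, -1.5], "dr": [0, -0.3, 0], "jaw": 30}, {"slide": [0, 0, -2], "dr": [0, -0.4, 0], "jaw": 30}, {"slide": [0, 0, -2.5], "dr": [0, -0.5, 0], "jaw": 30}, {"slide": [0, 0, -3], "dr": [0, -0.6, 0], "jaw": 30}, {"slide": [0, 0, -3.5], "dr": [0, -0.7, 0], "jaw": 30}, {"slide": [0, 0, -3.5], "dr": [0, -0.7, 0], "jaw": 30}])

```text
clock: 21.4
position: [617.4, 104.7, 61.4]
ee_rot: [-0.08, 0.996, 0.003, 0.037]
contact_force: [0.5, -3.5, 1.3]
gripper_width: 39.3
grasp_force: 60.6
```

```bash
python3 st.py
```

```text
21.4 [617.42 104.69  61.44] [ 0.5 -3.5  1.3] [-0.99  0.58  0.18] [ 0.1608 -0.0752 -0.0002]
tcp rail [ 23.68 -29.15  61.44]
(-25, 0, 6.5) [-12.2 -29.2  44.7]
(-30.5, 0, 14) [-18.2 -29.2  51.8]
(0, 0, 0) [ 13.2 -29.2  40.1]
(29.5, 0, 14) [ 41.6 -29.1  56.3]
```

Emit:
step_arm(motion=[{"slide": [0, 0, -0.5], "dr": [0, 0, 0], "jaw": 30}, {"slide": [0, 0, -1], "dr": [0, 0, 0], "jaw": 30}, {"slide": [0, 0, -1.5], "dr": [0, 0, 0], "jaw": 30}, {"slide": [0, 0, -2], "dr": [0, 0, 0], "jaw": 30}, {"slide": [0, 0, -2], "dr": [0, 0, 0], "jaw": 30}, {"slide": [0, 0, -2], "dr": [0, 0, 0], "jaw": 30}, {"slide": [0, 0, -2], "dr": [0, 0, 0], "jaw": 30}, {"slide": [0, 0, -2], "dr": [0, 0, 0], "jaw": 30}])

```text
clock: 22.4
position: [615.6, 104.6, 62.1]
ee_rot: [-0.08, 0.996, 0.003, 0.035]
contact_force: [4.9, 0.1, -22.7]
gripper_width: 39.2
grasp_force: 63.0
```

```bash
python3 st.py
```

```text
22.4 [615.59 104.64  62.15] [  4.9   0.1 -22.7] [-0.15 -0.38 -0.04] [ 1.596e-01 -7.110e-02  1.000e-04]
tcp rail [ 21.86 -28.92  62.15]
(-25, 0, 6.5) [-14.1 -28.9  45.6]
(-30.5, 0, 14) [-20.1 -28.9  52.6]
(0, 0, 0) [ 11.3 -28.9  40.8]
(29.5, 0, 14) [ 39.8 -28.9  56.9]
```

The clip holds against a 22 N pull. I'll settle the bracket flat and let go.

Emit:
step_arm(motion=[{"slide": [0, 0, 1], "dr": [0, 0.12, 0], "jaw": 30}, {"slide": [0, 0, 2], "dr": [0, 0.25, 0], "jaw": 30}, {"slide": [0, 0, 3], "dr": [0, 0.37, 0], "jaw": 30}, {"slide": [0, 0, 4], "dr": [0, 0.5, 0], "jaw": 30}, {"slide": [0, 0, 4], "dr": [0, 0.5, 0], "jaw": 30}, {"slide": [0, 0, 4], "dr": [0, 0.5, 0], "jaw": 30}, {"slide": [0, 0, 4], "dr": [0, 0.5, 0], "jaw": 30}, {"slide": [0, 0, 4], "dr": [0, 0.5, 0], "jaw": 30}])

```text
clock: 23.4
position: [618.0, 105.1, 60.6]
ee_rot: [-0.08, 0.997, 0.0, 0.003]
contact_force: [-2.2, 0.5, 1.6]
gripper_width: 39.3
grasp_force: 65.4
```

```bash
python3 st.py
```

```text
23.4 [617.98 105.14  60.63] [-2.2  0.5  1.6] [-0.05  0.45 -0.06] [ 0.1608 -0.0069  0.0003]
tcp rail [ 24.3  -28.8   60.63]
(-25, 0, 6.5) [-12.6 -28.8  46.4]
(-30.5, 0, 14) [-18.2 -28.8  53.8]
(0, 0, 0) [ 12.4 -28.8  40. ]
(29.5, 0, 14) [ 41.8 -28.8  54.3]
```

Emit:
step_arm(motion=[{"slide": [0, 0, 0], "dr": [0, 0, 0], "jaw": 45}, {"slide": [0, 0, 0], "dr": [0, 0, 0], "jaw": 52}, {"slide": [0, 0, 0], "dr": [0, 0, 0], "jaw": 58}, {"slide": [0, 0, 0], "dr": [0, 0, 0], "jaw": 58}, {"slide": [0, 0, -8], "dr": [0, 0, 0], "jaw": 58}, {"slide": [0, 0, -25], "dr": [0, 0, 0], "jaw": 58}, {"slide": [0, 0, -60], "dr": [0, 0, 0], "jaw": 58}, {"slide": [0, 0, -110], "dr": [0, 0, 0], "jaw": 58}])

```text
clock: 24.4
position: [616.0, 104.5, 170.9]
ee_rot: [-0.08, 0.997, -0.0, 0.001]
contact_force: [1.0, 1.1, -0.5]
gripper_width: 57.8
grasp_force: 0.0
```

Emit:
step_arm(motion=[{"slide": [20, 0, -30], "dr": [0, 0, 0], "jaw": 58}, {"slide": [60, 0, -50], "dr": [0, 0, 0], "jaw": 58}, {"slide": [110, 0, -50], "dr": [0, 0, 0], "jaw": 58}, {"slide": [150, -30, -50], "dr": [0, 0, 0], "jaw": 58}, {"slide": [150, -80, -50], "dr": [0, 0, 0], "jaw": 58}, {"slide": [150, -130, -50], "dr": [0, 0, 0], "jaw": 58}, {"slide": [150, -180, -50], "dr": [0, 0, 0], "jaw": 58}, {"slide": [150, -200, -50], "dr": [0, 0, 0], "jaw": 58}])

```text
clock: 25.4
position: [500.4, -119.0, 220.5]
ee_rot: [-0.079, 0.997, -0.0, 0.003]
contact_force: [-0.1, -0.1, -0.2]
gripper_width: 57.8
grasp_force: 0.0
```

```bash
python3 - <<'E'
from h import *
a=optics.get_image("scene"); b=optics.get_image("top")
q=[589.4,129.7,0,.16]
box=[place([*place(q,[(10,-28.5,0)])[0][:2],39.4,.16],[(x,y,z) for x,y in((37,20),(37,-20),(-37,-20),(-37,20))]) for z in(14,54)]
def d(im,n,x0,y0):
    o=cv2.resize(im[y0:y0+80,x0:x0+80],None,fx=5,fy=5,interpolation=2)
    for A in box: cv2.polylines(o,[((proj(n,A)-[x0-.5,y0-.5])*5).astype(int)],True,(255,0,255),1)
    return o
cv2.imwrite("pics/end.png",np.hstack([d(a,"scene",300,195),d(b,"top",180,120)]))
E
```

```text
(no output)
```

View pics/end.png

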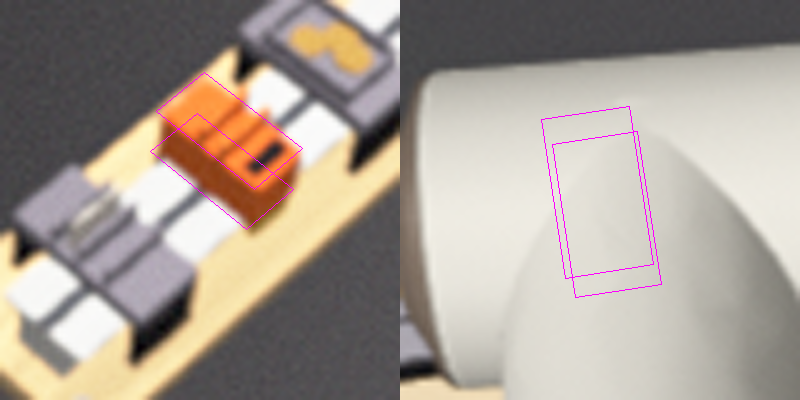

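The bracket sits square and flat in the gap and matches the predicted fitted outline to about 1 px in the scene view. The arm blocks the top view. Handing in.

```bash
python3 -c "
from bench import arm
print(arm.job_done())"
```

```text
the job is handed in; nothing more can be done
None
```

The orange bracket is hooked and clipped onto the rail about midway in the gap and released; the clip held a 22 N test pull, and the job was handed in at about 25.5 s, though the hand-in returned no verdict.

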